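# Drift the stuck sleeve out of the star-mould die

### The arm

A 6-joint arm with a two-finger parallel gripper is mounted at the origin on the work surface. World frame = base frame: x ahead of the robot, y to its left, z up, the work surface at z = 0. Lengths are in mm, angles in degrees, forces in N, time in s.
With the tool pointing down it reaches from about 350 to 850 mm from the base axis. Payload 8.1 kg.
Tool frame: the origin (TCP) lies midway between the tips of the shut fingers; the grasp point (between the pads) lies 19 mm behind it (r.grasp_offset is the distance from the TCP to the grasp point, in mm); z points along the fingers, x is the direction in which the jaws open and shut, and the axes are right-handed (so a half turn about z gives the same grasp; the last joint's range is limited). The gripper opens to 85 mm and grips with 20 to 120 N. Pads are 22 mm wide; open, the fingers measure 114 mm over their backs; the gripper's body (76 mm by 85 mm) begins 54 mm behind the grasp point. The pads swing forward as they close: fully open they stand 13 mm farther back than shut.
Start: joints at [-73.705, 7.471, 85.268, -0, 87.261, -4.893], TCP at [216.877, -559.437, 231.292] pointing down, gripper open.
Joint ranges: [-169.43, 169.43], [-51.17, 129.36], [1.28, 143.12], [-76.62, 256.62], [0, 156.53], [-152.29, 152.29]. Speed limits (degrees/s): [136.94, 136.94, 159.86, 180, 180, 180].

### API

Orientations are given as [roll, pitch, yaw] about the fixed x, y, z axes, in that order (R = Rz(yaw) Ry(pitch) Rx(roll)).
In Python, from bench import r, optics, hand_in gives the robot as it stands.
- The arm moves only by the shell command python3 -m pendant 'ROWS' [FORCE]. ROWS is JSON, a list of rows, each a list of 5 numbers: the opening, from 0 (shut) to 1 (fully open), then the shift along the tool's x, y, z in mm, then the turn about the tool's z in degrees. A call has 1 to 10 rows; each row shifts and turns the commanded pose from where the row before left it, along the tool's axes as they then stand; what a row does not reach is not made up. A row lasts 1/10 s, in which the tool goes at most 50 mm and 8.59 degrees, less where a joint would pass 70% of its speed; a pose out of reach is approached as far as the arm can. A call with a gripper value outside its range is refused whole. The fingers move at their own pace and stop on an object; FORCE is the grip in N (left out, the last holds). Time passes only in rows, so rows that do not move let the fingers close. It gives the time, the measured TCP pose, the force and the opening at its end, in the units of the state.
- r.sense(): the state, without advancing time (a new reading comes with each control period).
- optics.snapshot(name): name is "scene" or "top" or "wrist"; returns (picture, depth): 400x640x3 uint8, blue, green, red; 400x640 float32, mm along the optical axis (not along the pixel's ray), 0 where there is no reading.
- optics.camera_params(name): a dict with "camera_matrix" (3x3 intrinsics, pixels), "eye" and "orientation" of the camera in the world. Camera axes: x right, y down, z forward; pixel columns grow to the right and rows downward; lengths in mm; the calibration is good to about 2 mm. A picture is of the moment at which its call begins: read the wrist's pose just before it. camera_params takes no time and is no camera call; for the wrist camera it gives the pose at the moment of the call.
- hand_in(): hands the job in, once; it reports no verdict.
Trained networks look in the newest picture that a camera, given by its name, has taken for a name from the list of things; names that differ only in an ending like _2 or _b are one class to them, and where a whole thing is asked for, a point or a joint stands for the part that bears it (a point fixed in the world has none). Each returns a list of dicts, best first, with "score" (0 to 1); they miss things now and then, are a little off and sometimes report something else, mostly with a low value. They report only what shows in the picture. A call takes as long as a camera call.
- optics.search_frame(camera, query): "at" ([x, y, z] in mm, in world coordinates, good to about 4 mm: the middle of the surface that is visible of it).
The state is a dict: "time": time; "joint_pos": joint angles; "qd": joint speeds; "joint_efforts": joint torques, N m; "tool_pos": TCP position; "tcp_rot": TCP orientation; "ft_force": force on the tool from outside, world axes, zero at the start; "wrist_torque": the same for the moment, N m; "finger_gap": finger opening in mm.
Only numpy, scipy, OpenCV 4.12 (cv2) and the standard library are available. Lean on these libraries where they do the work, as an engineer would, in place of code of your own. Each camera call takes 0.05 s, during which the arm holds its last target. There are 200 camera calls.

### The job

Take the drift (the rod with the square wooden grip) from the rack, feel gently for the off-centre bore in the top of the die on the knock-out stand, and push the stuck brass sleeve down with it until the sleeve is completely out of the underside of the die. Then pull the drift out and stand it back, fully down, in the rack hole it came from. Touch down slowly, never press on or bump the die or the sleeve with more than 40 N, and leave the other two rods in their holes.

Things in the scene. Friction and masses are not known exactly. Their poses are not given: they have to be found in the camera images.
- die_center (a point): Centre of the die's top face, 86 mm above the table. The die is an aluminium block 62 x 62 mm, 30 mm thick, clamped on the stand turned by an angle that is NOT measured (the point's axes are the stand's). Its bore, 15 mm wide with a 2.5 mm 45-degree countersink, runs straight down 7 mm off this point, in an unknown direction (squarely towards one of the die's sides): look or feel for it.
- sleeve (a joint): Downward travel (m) of the brass sleeve, 14 mm across, 22 mm long, stuck in the bore. 0: as found, its top 6 mm below the die's top. It resists with about 8 N all the way (more if pushed fast) and stays where left. From 0.024 it is fully out of the die; at 0.0265 it stops dead on the boss: the drift's foot is then 30 to 32.5 mm below the die's top.
- drift_grip (a point): Centre of the drift's grip, 102.5 mm above its foot. The drift is a loose upright rod, 0.14 kg, 125 mm long: a light-wood grip 24 x 24 mm square, 45 mm tall (point x and y square to its faces, z up along the rod) on an aluminium shank 12 mm thick and 80 mm long.
- drift_tip (a point): Foot of the drift's shank, on its axis (foot edge bevelled 2 mm). In the rack it stands on the hole's floor, 5 mm above the table.
- rack: Fixed wooden rack 62 x 222 mm, 45 mm tall; origin at the centre of its underside. Three holes along its y axis at y = -80, 0, +80 mm (x = 0), 16.5 mm wide, 40 mm deep (floor 5 mm above the table). A rod stands in each; which stands where varies. The drift's grip is within 0.25 rad of square to the rack.
- knob_rod_mid (a point): Half-way up another rod, 83 mm long with a round 32 mm knob on top (top 88 mm above the table). Leave it in its hole.
- disc_rod_mid (a point): Half-way up another rod, 89 mm long with a round 38 mm disc on top (top 94 mm above the table). Leave it in its hole.
- stand: Fixed steel knock-out stand: base 150 x 150 mm, four posts, a 130 x 130 mm top plate 56 mm above the table that carries the die, and an aluminium boss below the die onto which the sleeve comes out. Origin at the centre of its underside, below the die's centre. Stand and die do not give way: a drift held in the gripper that lands on the die at 15 mm/s already bumps it with about 20 N.

How it is judged (in metres and radians):
On the way, in this order (a step that is already met when the one before it is completed fails the run):
1. the drift is lifted out of the rack (z of drift_tip in the frame of rack above 0.05 m), for 0.2 s.
2. the sleeve is pushed completely out of the underside of the die with the drift (value of joint sleeve above 0.024 m and horizontal distance between drift_tip and die_center below 0.012 m), for 0.1 s.
At the end, for the whole second after the job is handed in: The sleeve is completely out of the underside of the die (travel over 24 mm); the drift stands fully down in the rack hole it came from (its foot within 8 mm of where it began, leaning less than 0.15 rad), released; the other two rods are in their holes (within 15 mm of where they began) (value of joint sleeve above 0.024 m and distance of drift_tip from where it was at the start of the episode below 0.008 m and angle between drift_tip's own z axis and vertical below 0.15 rad and distance of each of knob_rod_mid, disc_rod_mid from where it was at the start of the episode below 0.015 m); the robot touches nothing.
It fails at once if the drift presses on or bumps the die, the sleeve or the stand with more than 40 N (contact force between drift and stand above 40 N).
It fails at once if another rod is pulled out of its hole (distance of any of knob_rod_mid, disc_rod_mid from where it was at the start of the episode above 0.03 m).
It also fails if it takes over 64 s, if anything falls off the work surface, if the arm or the gripper's body presses on something with over 40 N, if the wrist force passes 120 N, or if a joint passes its speed limit or range.

## Working session

There is one attempt and no reset: what is moved stays moved. The work goes in short steps, Python scripts to look and compute and a shell command to move; the robot and the scene stay as the last step left them, time stands still between calls to the robot, and variables do not carry over. Pictures are saved under pics/ and viewed, about 8 in all and at most 12, crops included, and the job is handed in when it is done.

```bash
mkdir -p pics; ls; python3 - <<'E'
from bench import r, optics
import cv2
s=r.sense();print(s['time'],s['tool_pos'],s['tcp_rot'],s['ft_force'],s['finger_gap'])
for n in ['scene','top']:
    p,d=optics.snapshot(n);cv2.imwrite(f'pics/{n}0.png',p)
    for q in ['drift_grip','die_center','rack','knob_rod_mid','disc_rod_mid','stand']:
        print(n,q,[(x['at'],round(x['score'],2)) for x in optics.search_frame(n,q)[:2]])
    c=optics.camera_params(n);print(c)
E
```

```text
pics
0.0 [ 216.7176058  -558.89498672  230.23912703] [-1.79990460e+02  1.06393394e-01 -6.88154503e+01] [-0.0718168   0.3569041   0.23763918] 85.68993781418962
scene drift_grip [([534.8, 144.7, 115.5], 0.59)]
scene die_center [([627.7, -140.0, 51.8], 0.61), ([563.1, 229.2, 45.1], 0.38)]
scene rack [([563.5, 230.3, 44.3], 0.79)]
scene knob_rod_mid [([563.4, 301.5, 84.4], 0.64)]
scene disc_rod_mid [([547.9, 220.4, 98.3], 0.61)]
scene stand [([629.6, -138.9, 56.3], 0.58), ([564.4, 300.8, 81.5], 0.47)]
{'camera_matrix': array([[443.66375669,   0.        , 320.71676048],
       [  0.        , 443.66375669, 199.23150614],
       [  0.        ,   0.        ,   1.        ]]), 'eye': array([992.60773249, 216.30353849, 691.13614851]), 'orientation': array([-143.74408235,    0.73230988,  106.99206324])}
top drift_grip [([559.7, 295.9, 83.3], 0.72), ([531.4, 137.6, 128.3], 0.52)]
top die_center [([594.1, -144.7, 56.9], 0.82), ([544.7, 222.3, 93.7], 0.24)]
top rack [([538.2, 211.7, 40.7], 0.78)]
top knob_rod_mid [([560.7, 297.7, 85.9], 0.58)]
top disc_rod_mid [([542.8, 219.7, 93.4], 0.82)]
top stand [([594.7, -150.3, 57.3], 0.61)]
{'camera_matrix': array([[499.33977694,   0.        , 318.09265838],
       [  0.        , 499.33977694, 197.96797553],
       [  0.        ,   0.        ,   1.        ]]), 'eye': array([ 386.81754008,   67.95495303, 1035.30611195]), 'orientation': array([-171.28380647,    0.74643427,  -89.15232558])}
```

View pics/top0.png

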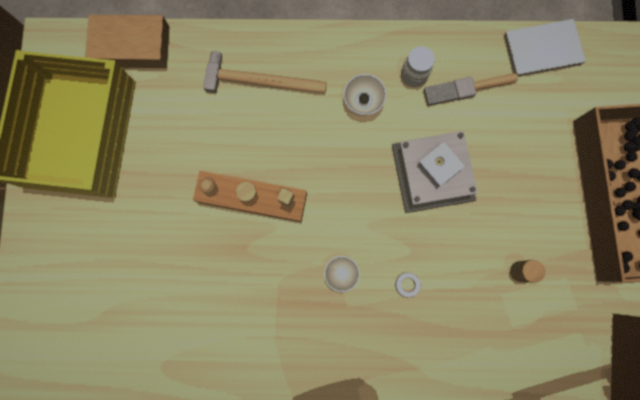

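View pics/scene0.png

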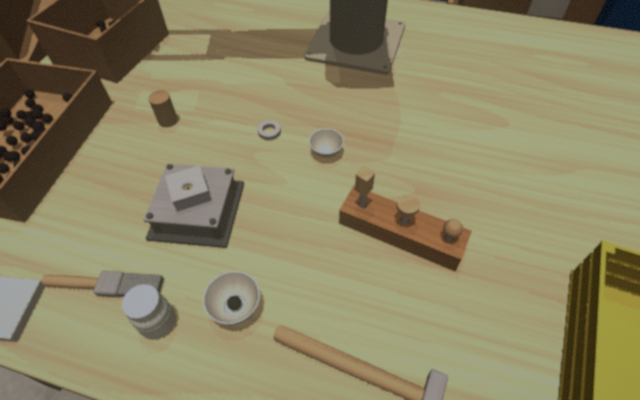

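The top view shows the rack at about (250,196) with the drift at (286,197), and the disc and knob rods at (246,192) and (208,186). The die is at (441,164), with the bore visible near (440,160). I'll fit both from depth.

```bash
cat > h.py <<'E'
import numpy as np, cv2
from scipy.spatial.transform import Rotation as R
from bench import r, optics
def cloud(n):
    c=optics.camera_params(n); p,d=optics.snapshot(n); K=c['camera_matrix']
    v,u=np.mgrid[:400,:640]; d=d.astype(float)
    P=np.stack([(u-K[0,2])/K[0,0]*d,(v-K[1,2])/K[1,1]*d,d],-1)
    W=P@R.from_euler('xyz',c['orientation'],degrees=True).as_matrix().T+c['eye']
    W[d==0]=np.nan
    return p,d,W
def ray(n,uv,z,c=None):
    c=c or optics.camera_params(n);K=c['camera_matrix']
    v=R.from_euler('xyz',c['orientation'],degrees=True).as_matrix()@np.array([(uv[0]-K[0,2])/K[0,0],(uv[1]-K[1,2])/K[1,1],1])
    return c['eye']+v*(z-c['eye'][2])/v[2]
def box(W,c,rad,z0,z1):
    m=(np.hypot(W[...,0]-c[0],W[...,1]-c[1])<rad)&(W[...,2]>z0)&(W[...,2]<z1)
    q=W[m]; b=cv2.minAreaRect(q[:,:2].astype(np.float32))
    return len(q),q.mean(0).round(1),[np.round(x,1) for x in b]
E
python3 - <<'E'
from h import *
for n in ['top','scene']:
    p,d,W=cloud(n)
    for nm,a in dict(die=((600,-147),60,76,96),drift=((532,140),30,115,140),grip=((532,140),30,90,140),rack=((545,218),130,38,50),plate=((600,-147),110,50,62)).items(): print(n,nm,*box(W,*a))
    if n=='top': cv2.imwrite('pics/t1.png',cv2.hconcat([cv2.resize(p[135:195,405:480],None,fx=6,fy=6,interpolation=2),cv2.resize(p[165:225,255:315],None,fx=6,fy=6,interpolation=2)]))
    for uv,z in [((440.5,160.5),86),((441,164),86),((286,196),130)]: 
        if n=='top':print(ray(n,uv,z).round(1))
E
```

```text
top die 1040 [ 603.5 -156.4   84.6] [array([ 604.3, -157.2]), array([62. , 64.4]), np.float64(39.2)]
top drift 183 [529.4 142.3 127.8] [array([530.2, 142.7]), array([23.9, 24.3]), np.float64(66.2)]
top grip 215 [528.4 141.6 124.2] [array([530.2, 142.6]), array([24.2, 24.3]), np.float64(66.4)]
top rack 2626 [541.4 219.2  43.9] [array([544.3, 221.7]), array([222.9,  62.9]), np.float64(80.1)]
top plate 3068 [ 601.3 -155.4   55.2] [array([ 604.4, -157.3]), array([131.1, 131.6]), np.float64(10.5)]
[ 608.7 -153.9   86. ]
[ 601.8 -154.7   86. ]
[528.3 140.8 130. ]
scene die 1135 [ 607.6 -154.5   85.9] [array([ 604. , -157.3]), array([66.4, 61.7]), np.float64(39.6)]
scene drift 267 [534.3 143.5 127.5] [array([531.3, 143.2]), array([23.9, 25.3]), np.float64(65.3)]
scene grip 437 [536.2 143.8 117.9] [array([531.1, 143.3]), array([24.7, 26.3]), np.float64(66.2)]
scene rack 3483 [551.  223.9  45.3] [array([544.6, 221.3]), array([222.7,  64.4]), np.float64(79.8)]
scene plate 3006 [ 615.3 -148.7   56.9] [array([ 604.6, -157. ]), array([132.2, 132. ]), np.float64(10.7)]
```

View pics/t1.png

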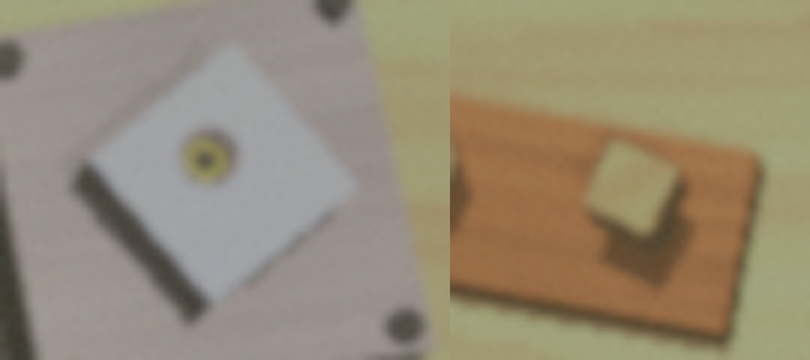

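The bore is offset from the die centre towards +39.4°, which puts it at about (609.6, -152.8). The drift is at (530.7, 143) with its grip faces at -24°/66°. I'll pass over the die on the way and check the bore with the wrist camera.

```bash
python3 -m pendant '[[1,0,0,-5,-7.5],[1,0,0,-5,-7.5],[1,0,0,-5,-7.5],[1,0,0,-5,-7.5],[1,0,0,-5,-7.5],[1,0,0,-5,-7.5],[1,16,-44,0,0],[1,16,-44,0,0],[1,16,-44,0,0],[1,16,-44,0,0]]' 60; python3 -m pendant '[[1,16,-44,0,0],[1,16,-44,0,0],[1,16,-44,0,0],[1,16,-44,0,0],[1,16,-44,0,0],[1,16,-44,0,0],[1,16,-44,0,0],[1,16,-44,0,0],[1,0,0,0,0],[1,0,0,0,0]]'
python3 - <<'E'
from h import *
s=r.sense();c=optics.camera_params('wrist');print(c)
p,d,W=cloud('wrist');cv2.imwrite('pics/w0.png',p);print(s['tool_pos'],s['tcp_rot'])
try: print(box(W,(604,-157),60,76,96))
except Exception as e: print(e)
E
```

```text
time: 1.8
tool_pos: [347.4, -423.0, 261.4]
tcp_rot: [180.0, -0.0, -23.8]
ft_force: [1.3, -0.3, 0.3]
finger_gap: 85.4
time: 2.8
tool_pos: [606.1, -152.8, 260.8]
tcp_rot: [180.0, 0.0, -23.7]
ft_force: [-0.5, 0.1, 0.1]
finger_gap: 85.4
{'camera_matrix': array([[333.92979866,   0.        , 318.99268315],
       [  0.        , 333.92979866, 204.54287744],
       [  0.        ,   0.        ,   1.        ]]), 'eye': array([631.99286563, -90.419309  , 402.97074984]), 'orientation': array([ 1.64534141e+02,  3.14173184e-02, -2.36958691e+01])}
[ 606.12481934 -152.76453626  260.81958027] [ 1.79982500e+02  4.40041817e-02 -2.36690982e+01]
(4005, array([ 602.6, -154.5,   85.2]), [array([ 602.1, -155.6]), array([62.3, 62.2]), np.float64(39.4)])
```

View pics/w0.png

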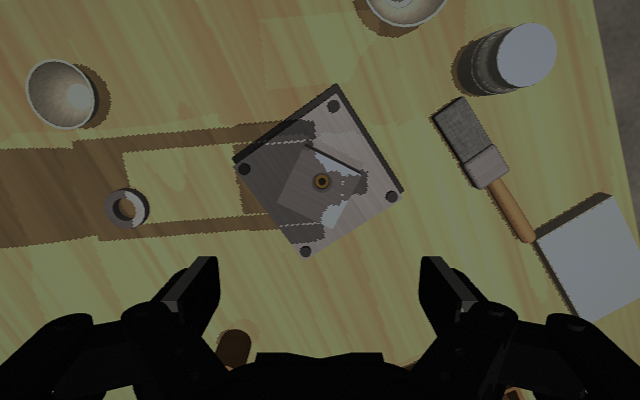

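```bash
python3 - <<'E'
from h import *
print(ray('wrist',(321,181.5),86))
E
python3 -m pendant '[[1,-27,-34,0,0],[1,-27,-34,0,0],[1,-27,-34,0,0],[1,-27,-34,0,0],[1,-27,-34,0,0],[1,-27,-35,0,0],[1,-26,-35,0,0],[1,0,0,0,0],[1,0,0,0,0]]'
python3 - <<'E'
from h import *
s=r.sense();p,d,W=cloud('wrist');cv2.imwrite('pics/w1.png',p);print(s['tool_pos'],s['tcp_rot'])
print(box(W,(530.5,143),25,120,140));print(box(W,(530.5,143),28,85,140));print(box(W,(545,221),130,38,50))
print(optics.search_frame('wrist','drift_grip'))
E
```

```text
[ 607.12121123 -151.41198514   86.        ]
time: 3.75
tool_pos: [530.4, 141.0, 261.6]
tcp_rot: [180.0, -0.1, -23.8]
ft_force: [1.2, -0.8, -1.3]
finger_gap: 85.4
[530.43302517 141.00704809 261.63473427] [ 1.79989496e+02 -5.08155480e-02 -2.37785757e+01]
(809, array([528.7, 145.5, 129.2]), [array([528.4, 145. ]), array([24. , 23.2]), np.float64(66.1)])
(981, array([529.5, 147.3, 124.8]), [array([528.4, 145. ]), array([24. , 23.5]), np.float64(65.4)])
(9288, array([542.8, 223.8,  44.5]), [array([541.1, 218.2]), array([212.2,  62.1]), np.float64(80.0)])
[{'at': [533.8, 148.6, 128.9], 'score': 0.58}]
```

View pics/w1.png

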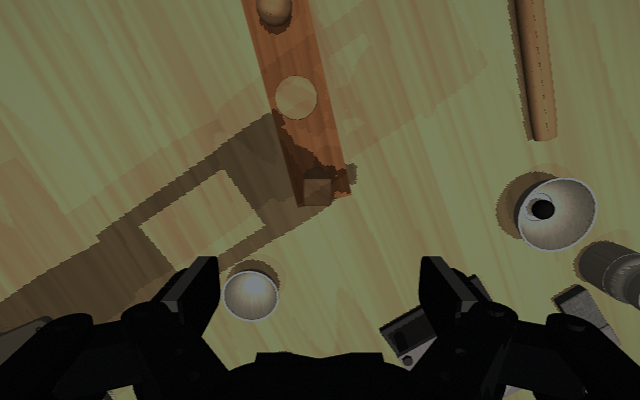

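Relative to the top camera, the wrist camera is off by the same amount at the die and at the drift. The drift-to-bore vector is therefore consistent, at about (78.8, -296.1). Next I descend and grip.

```bash
python3 -m pendant '[[1,-1.4,-2.1,20,0],[1,0,0,40,0],[1,0,0,40,0],[1,0,0,40,0],[1,0,0,20,0],[1,0,0,10,0],[1,0,0,0,0],[0.4,0,0,0,0],[0.1,0,0,0,0],[0,0,0,0,0]]' 60; python3 -m pendant '[[0,0,0,0,0],[0,0,0,0,0],[0,0,0,0,0],[0,0,0,0,0],[0,0,0,0,0],[0,0,0,0,0],[0,0,0,0,0]]'
```

```text
time: 4.85
tool_pos: [531.4, 144.2, 93.0]
tcp_rot: [-179.9, -0.1, -23.8]
ft_force: [-0.5, 0.2, 0.6]
finger_gap: 43.6
time: 5.55
tool_pos: [530.8, 144.3, 92.3]
tcp_rot: [-180.0, -0.1, -23.8]
ft_force: [-1.1, 0.0, 6.5]
finger_gap: 24.0
```

```bash
python3 -m pendant '[[0,0,0,-8,0],[0,0,0,-20,0],[0,0,0,-25,0],[0,0,0,-25,0],[0,0,0,-25,0],[0,0,0,-20,0],[0,0,0,-2,0],[0,0,0,0,0],[0,0,0,0,0],[0,0,0,0,0]]'; python3 -m pendant '[[0,20,25,0,0],[0,25,31.1,0,0],[0,25,31.2,0,0],[0,25,31.2,0,0],[0,25,31.2,0,0],[0,25,31.2,0,0],[0,25,31.2,0,0],[0,21.6,27,0,0],[0,0,0,0,0],[0,0,0,0,0]]'
python3 - <<'E'
from h import *
s=r.sense();print(s['tool_pos'],s['tcp_rot'],s['ft_force'],s['finger_gap'])
ps=[]
for n in ['wrist','scene','top']:
    p,d,W=cloud(n);cv2.imwrite(f'pics/{n}2.png',p);ps.append(p);np.save(f'{n}2.npy',W)
u=np.hstack([ps[0][100:400,160:480]])
sc=cv2.resize(ps[1][90:250,110:270],(480,480),interpolation=2)
cv2.imwrite('pics/c2.png',cv2.hconcat([cv2.resize(u,(320,300)),sc[:300]]) if 0 else cv2.hconcat([cv2.copyMakeBorder(u,0,180,0,0,0),sc]))
E
```

```text
time: 6.55
tool_pos: [529.2, 143.9, 214.4]
tcp_rot: [179.9, 0.1, -23.8]
ft_force: [-0.4, 0.1, -0.8]
finger_gap: 23.1
time: 7.55
tool_pos: [608.3, -152.5, 214.7]
tcp_rot: [-180.0, 0.1, -23.9]
ft_force: [0.1, -0.0, -0.6]
finger_gap: 23.2
[ 608.26616097 -152.52788289  214.72470849] [-1.79994378e+02  1.45841484e-01 -2.39125372e+01] [ 0.08105216 -0.03576755 -0.57768784] 23.231685547285636
```

View pics/c2.png

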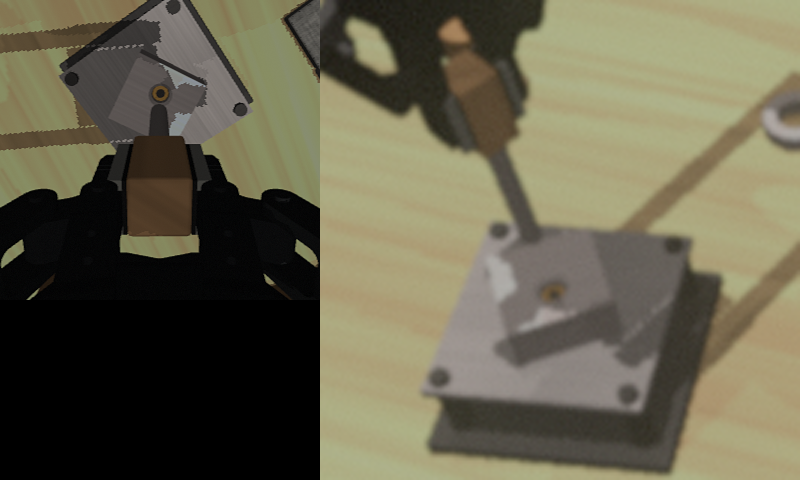

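The drift hangs straight. In the wrist view its tip column (160) matches the bore column (160), so tool x is aligned. I'll go lower and check tool y.

```bash
python3 -m pendant '[[0,0,0,12,0],[0,0,0,12,0],[0,0,0,8,0],[0,0,0,0,0],[0,0,0,0,0]]'
python3 - <<'E'
from h import *
s=r.sense();print(s['tool_pos'],s['tcp_rot'],s['ft_force'],s['finger_gap'])
p,d,W=cloud('wrist');cv2.imwrite('pics/w3.png',p)
p2,_,W2=cloud('scene')
# shank points by height
for n,w in (('wrist',W),('scene',W2)):
    for a,b in ((97,105),(105,115),(115,125),(125,135)):
        m=(np.hypot(w[...,0]-608,w[...,1]+152)<14)&(w[...,2]>a)&(w[...,2]<b); q=w[m]
        if len(q): print(n,a,len(q),q.mean(0).round(1),q.min(0).round(1),q.max(0).round(1))
cv2.imwrite('pics/c3.png',cv2.hconcat([cv2.resize(p[140:260,260:380],(400,400),interpolation=2),cv2.resize(p2[150:220,150:220],(400,400),interpolation=2)]))
E
```

```text
time: 8.2
tool_pos: [608.6, -151.8, 183.7]
tcp_rot: [180.0, 0.1, -23.8]
ft_force: [0.3, -0.4, -0.5]
finger_gap: 23.6
[ 608.63639503 -151.7938011   183.71201231] [ 1.79996195e+02  5.86269186e-02 -2.38005828e+01] [ 0.31192474 -0.36400732 -0.53039641] 23.5741316538351
wrist 97 42 [ 608.2 -147.3  101.5] [ 601.4 -152.7   97.3] [ 612.3 -145.5  104.9]
wrist 105 66 [ 608.1 -147.2  110.1] [ 602.1 -153.8  105.1] [ 612.3 -145.4  115. ]
wrist 115 80 [ 608.1 -147.3  120. ] [ 600.9 -153.5  115.1] [ 612.3 -145.3  124.7]
wrist 125 90 [ 608.4 -147.3  130.1] [ 601.8 -154.2  125.3] [ 612.4 -145.3  135. ]
scene 97 11 [ 611.7 -149.4  102.4] [ 606.7 -152.9  100.4] [ 614.1 -147.4  104.5]
scene 105 32 [ 612.2 -150.4  109.8] [ 605.4 -156.3  105.1] [ 615.7 -146.6  114.9]
scene 115 31 [ 611.7 -150.1  120.3] [ 606.  -157.5  115.3] [ 615.3 -146.7  125. ]
scene 125 29 [ 611.9 -150.1  130.2] [ 605.1 -156.6  125.4] [ 615.8 -146.5  134.8]
```

View pics/c3.png

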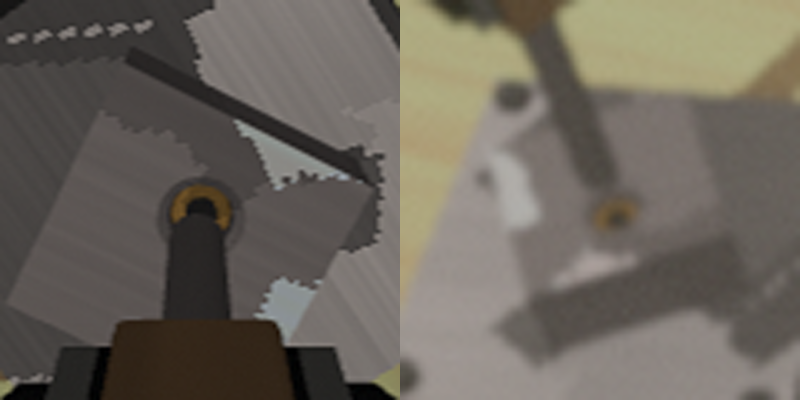

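```bash
python3 - <<'E'
from h import *
from scipy.optimize import least_squares
for n,uv in (('wrist',(320.6,205)),('scene',(187.3,187.3))):
    p,d,w=cloud(n)
    m=(np.hypot(w[...,0]-608,w[...,1]+152)<12)&(w[...,2]>98)&(w[...,2]<138); q=w[m]
    f=least_squares(lambda c:np.hypot(q[:,0]-c[0],q[:,1]-c[1])-6,[608,-152],loss='soft_l1',f_scale=.5)
    print(n,len(q),f.x.round(2),ray(n,uv,86).round(1))
    if n=='wrist':
        c=optics.camera_params(n);K=c['camera_matrix'];M=R.from_euler('xyz',c['orientation'],degrees=True).as_matrix()
        for z in (90,93,96):
            v=M.T@(np.r_[f.x,z]-c['eye']);print(z,(K@v/v[2])[:2])
E
```

```text
wrist 296 [ 607.08 -152.04] [ 609.4 -151.7   86. ]
90 [317.93321361 208.04222838]
93 [317.92604676 209.17734449]
96 [317.91870791 210.33970263]
scene 113 [ 608.94 -153.82] [ 611.4 -150.2   86. ]
```

```bash
python3 - <<'E'
from h import *
p=cv2.imread('pics/w3.png')
g=cv2.resize(p[185:240,295:350],(770,770),interpolation=cv2.INTER_CUBIC)
cv2.imwrite('pics/c4.png',cv2.convertScaleAbs(g,alpha=1.8)[:600])
p,d,w=cloud('wrist'); print(box(w,(604,-157),50,80,92))
E
```

```text
(4902, array([ 604.2, -148.3,   85.5]), [array([ 602.3, -155.4]), array([62.2, 62.1]), np.float64(39.5)])
```

View pics/c4.png

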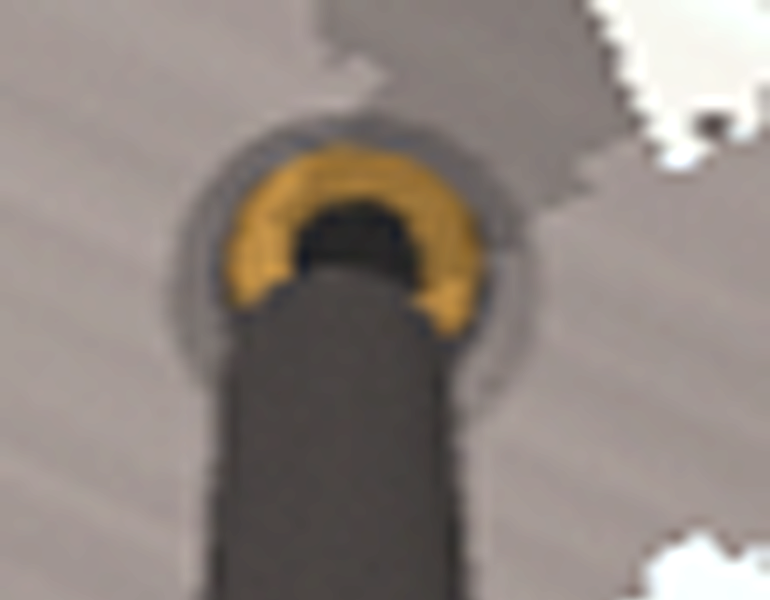

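The wrist close-up shows the bore centre at about (357,291) in the crop and the shank tip at about (340,~335). That gives an offset of about +0.8 mm in tool x and -0.6 mm in tool y. I'll correct that and start feeling downwards.

```bash
python3 -m pendant '[[0,0.8,-0.6,0,0],[0,0,0,2,0],[0,0,0,2,0],[0,0,0,1,0],[0,0,0,0.5,0],[0,0,0,0.5,0],[0,0,0,0.5,0],[0,0,0,0.5,0],[0,0,0,0.5,0],[0,0,0,0,0]]'; python3 -m pendant '[[0,0,0,0.4,0],[0,0,0,0.4,0],[0,0,0,0.4,0],[0,0,0,0.4,0],[0,0,0,0.4,0]]';python3 -m pendant '[[0,0,0,0.4,0],[0,0,0,0.4,0],[0,0,0,0.4,0],[0,0,0,0.4,0],[0,0,0,0.4,0]]'
```

```text
time: 9.45
tool_pos: [609.9, -151.8, 176.7]
tcp_rot: [180.0, 0.0, -23.8]
ft_force: [-0.3, -0.4, -1.1]
finger_gap: 23.3
time: 9.95
tool_pos: [609.9, -151.8, 174.7]
tcp_rot: [180.0, 0.0, -23.8]
ft_force: [0.1, 0.8, -1.2]
finger_gap: 23.5
time: 10.45
tool_pos: [609.9, -151.8, 172.8]
tcp_rot: [180.0, -0.0, -23.8]
ft_force: [0.1, -0.4, -1.7]
finger_gap: 23.6
```

```bash
for i in 1; do python3 -m pendant '[[0,0,0,0.4,0],[0,0,0,0.4,0],[0,0,0,0.4,0],[0,0,0,0.4,0],[0,0,0,0.4,0]]'; done; python3 -m pendant '[[0,0,0,0.4,0],[0,0,0,0.4,0],[0,0,0,0.4,0],[0,0,0,0.4,0],[0,0,0,0.4,0]]'
```

```text
time: 10.95
tool_pos: [609.9, -151.8, 170.8]
tcp_rot: [-180.0, -0.0, -23.8]
ft_force: [-0.6, -0.6, -0.8]
finger_gap: 23.5
time: 11.45
tool_pos: [609.9, -151.8, 168.8]
tcp_rot: [-180.0, -0.0, -23.8]
ft_force: [0.2, -0.4, -1.1]
finger_gap: 23.7
```

```bash
python3 -m pendant '[[0,0,0,0.4,0],[0,0,0,0.4,0],[0,0,0,0.4,0],[0,0,0,0.4,0],[0,0,0,0.4,0]]'
```

```text
time: 11.95
tool_pos: [610.0, -151.9, 167.4]
tcp_rot: [180.0, -0.0, -23.8]
ft_force: [-2.1, 0.7, 5.1]
finger_gap: 23.3
```

Contact came at TCP z ≈ 167.6, meaning the foot is at about 80 mm. That is the sleeve's top, inside the bore. Now I push on.

```bash
python3 -m pendant '[[0,0,0,0.4,0],[0,0,0,0.4,0],[0,0,0,0.4,0],[0,0,0,0.4,0],[0,0,0,0.4,0]]';python3 -m pendant '[[0,0,0,0.5,0],[0,0,0,0.5,0],[0,0,0,0.5,0],[0,0,0,0.5,0],[0,0,0,0.5,0]]'
```

```text
time: 12.45
tool_pos: [610.1, -151.9, 165.9]
tcp_rot: [-180.0, -0.0, -23.8]
ft_force: [-3.2, 1.5, 6.7]
finger_gap: 23.4
time: 12.95
tool_pos: [610.1, -151.9, 163.4]
tcp_rot: [-180.0, -0.0, -23.8]
ft_force: [-2.3, 1.1, 6.6]
finger_gap: 23.2
```

```bash
python3 -m pendant '[[0,-0.4,0,0.5,0],[0,0,0,0.6,0],[0,0,0,0.6,0],[0,0,0,0.6,0],[0,0,0,0.6,0]]';python3 -m pendant '[[0,0,0,0.6,0],[0,0,0,0.6,0],[0,0,0,0.6,0],[0,0,0,0.6,0],[0,0,0,0.6,0],[0,0,0,0.6,0],[0,0,0,0.6,0],[0,0,0,0.6,0],[0,0,0,0.6,0],[0,0,0,0.6,0]]'
```

```text
time: 13.45
tool_pos: [610.0, -151.9, 160.7]
tcp_rot: [-180.0, -0.1, -23.8]
ft_force: [-2.2, 0.8, 7.6]
finger_gap: 23.3
time: 14.45
tool_pos: [610.0, -151.8, 154.7]
tcp_rot: [-180.0, -0.1, -23.8]
ft_force: [-2.6, 0.9, 5.6]
finger_gap: 23.4
```

```bash
python3 -m pendant '[[0,0,0,0.6,0],[0,0,0,0.6,0],[0,0,0,0.6,0],[0,0,0,0.6,0],[0,0,0,0.6,0],[0,0,0,0.6,0],[0,0,0,0.5,0],[0,0,0,0.5,0],[0,0,0,0.5,0],[0,0,0,0.5,0]]'
```

```text
time: 15.45
tool_pos: [610.0, -151.8, 149.1]
tcp_rot: [-180.0, -0.1, -23.8]
ft_force: [-2.3, 0.5, 7.6]
finger_gap: 23.4
```

```bash
python3 -m pendant '[[0,0,0,0.5,0],[0,0,0,0.5,0],[0,0,0,0.5,0],[0,0,0,0.5,0],[0,0,0,0.5,0],[0,0,0,0.5,0],[0,0,0,0.5,0],[0,0,0,0.5,0],[0,0,0,0.5,0],[0,0,0,0.5,0]]';python3 -m pendant '[[0,0,0,0.3,0],[0,0,0,0.3,0],[0,0,0,0.3,0],[0,0,0,0.2,0],[0,0,0,0.2,0]]'
```

```text
time: 16.45
tool_pos: [610.0, -151.8, 144.0]
tcp_rot: [-180.0, -0.1, -23.8]
ft_force: [-2.7, -0.2, 6.1]
finger_gap: 23.7
time: 16.95
tool_pos: [610.0, -151.8, 142.7]
tcp_rot: [-180.0, -0.1, -23.8]
ft_force: [-2.8, 0.7, 6.3]
finger_gap: 23.1
```

```bash
python3 -m pendant '[[0,0,0,0.2,0],[0,0,0,0.2,0],[0,0,0,0.2,0],[0,0,0,0.2,0]]'
```

```text
time: 17.35
tool_pos: [610.0, -151.8, 141.9]
tcp_rot: [-180.0, -0.1, -23.8]
ft_force: [-2.1, 1.0, 5.9]
finger_gap: 23.5
```

```bash
python3 -m pendant '[[0,0,0,0.15,0],[0,0,0,0.15,0],[0,0,0,0.15,0]]'
```

```text
time: 17.65
tool_pos: [610.0, -151.8, 141.5]
tcp_rot: [-180.0, -0.1, -23.8]
ft_force: [-2.2, 1.0, 5.5]
finger_gap: 23.3
```

```bash
python3 -m pendant '[[0,0,0,0.15,0],[0,0,0,0.15,0]]'
```

```text
time: 17.85
tool_pos: [610.0, -151.8, 141.2]
tcp_rot: [-180.0, -0.1, -23.8]
ft_force: [-1.9, 0.8, 6.5]
finger_gap: 23.4
```

```bash
python3 -m pendant '[[0,0,0,0.15,0],[0,0,0,0.15,0]]'
```

```text
time: 18.05
tool_pos: [610.0, -151.8, 140.9]
tcp_rot: [-180.0, -0.1, -23.8]
ft_force: [-2.4, 0.7, 6.5]
finger_gap: 23.4
```

```bash
python3 -m pendant '[[0,0,0,0.15,0],[0,0,0,0.15,0]]'
```

```text
time: 18.25
tool_pos: [610.0, -151.8, 140.8]
tcp_rot: [-180.0, -0.1, -23.8]
ft_force: [-2.6, 1.5, 8.8]
finger_gap: 23.2
```

```bash
python3 -m pendant '[[0,0,0,0.15,0],[0,0,0,0,0]]'
```

```text
time: 18.45
tool_pos: [610.0, -151.8, 140.8]
tcp_rot: [-180.0, -0.1, -23.8]
ft_force: [-3.1, 0.6, 8.7]
finger_gap: 23.6
```

The end stop is reached: z holds at 140.8 while the force rises. That puts the foot 32.5 mm below the die top and the sleeve fully out. Now I withdraw and carry the drift back.

```bash
python3 -m pendant '[[0,0,0,-2,0],[0,0,0,-4,0],[0,0,0,-6,0],[0,0,0,-8,0],[0,0,0,-8,0],[0,0,0,-8,0],[0,0,0,-12,0],[0,0,0,-15,0],[0,0,0,-10,0],[0,0,0,0,0]]';python3 -m pendant '[[0,-20,-25,0,0],[0,-25,-31,0,0],[0,-25,-31,0,0],[0,-25,-31,0,0],[0,-25,-31,0,0],[0,-25,-31,0,0],[0,-25,-31,0,0],[0,-22,-27.5,0,0],[0,0,0,0,0],[0,0,0,0,0]]'
python3 - <<'E'
from h import *
s=r.sense();print(s['tool_pos'],s['tcp_rot'],s['ft_force'],s['finger_gap'])
p,d,W=cloud('wrist');cv2.imwrite('pics/w5.png',p)
q,_,_=cloud('scene');cv2.imwrite('pics/c5.png',cv2.hconcat([cv2.resize(p[100:260,240:400],(400,400),interpolation=2),cv2.resize(q[130:230,320:420],(400,400),interpolation=2)]))
print(box(W,(545,221),130,38,50))
E
```

```text
time: 19.45
tool_pos: [610.8, -152.1, 215.3]
tcp_rot: [-180.0, -0.2, -23.8]
ft_force: [-0.5, -0.5, -1.9]
finger_gap: 23.1
time: 20.45
tool_pos: [529.8, 144.7, 211.9]
tcp_rot: [180.0, 0.0, -23.7]
ft_force: [0.1, -0.2, -0.9]
finger_gap: 23.5
[529.77777721 144.65950521 211.86379017] [ 1.79967675e+02  1.10252996e-02 -2.36912785e+01] [ 0.05674193 -0.20750088 -0.93303845] 23.50763735963249
(12614, array([541.2, 215.7,  44.5]), [array([540.1, 212.4]), array([200.5,  62.2]), np.float64(80.0)])
```

View pics/c5.png

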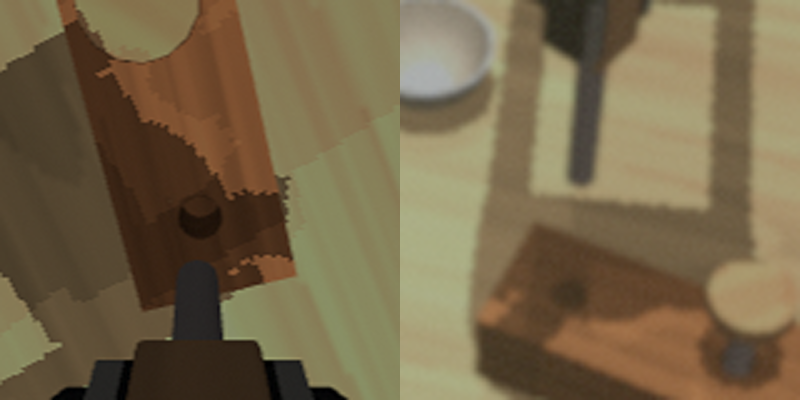

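The hole is in view at (200,216) in the crop and the tip at column 197, nearly aligned. I'll lower until just above the hole and recheck.

```bash
python3 -m pendant '[[0,0,0,15,0],[0,0,0,20,0],[0,0,0,20,0],[0,0,0,10,0],[0,0,0,3,0],[0,0,0,0,0]]'
python3 - <<'E'
from h import *
s=r.sense();print(s['tool_pos'],s['tcp_rot'],s['ft_force'],s['finger_gap'])
p,d,W=cloud('wrist')
cv2.imwrite('pics/c6.png',cv2.convertScaleAbs(cv2.resize(p[165:225,285:355],None,fx=10,fy=10,interpolation=2),alpha=1.8))
E
```

```text
time: 21.15
tool_pos: [530.1, 143.6, 143.7]
tcp_rot: [180.0, 0.0, -23.9]
ft_force: [0.4, 0.7, -0.9]
finger_gap: 23.0
[530.05031742 143.58595337 143.72549759] [ 1.79971599e+02  4.25561109e-02 -2.38535426e+01] [ 0.44547292  0.67962383 -0.89087216] 23.039869988834095
```

View pics/c6.png

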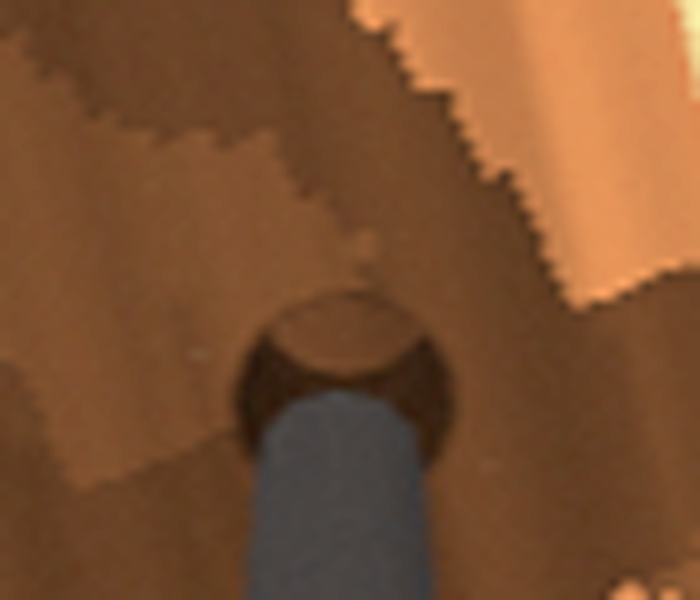

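The hole centre is at about (346,393) and the tip at (342,442) in the crop. After parallax the offset is under 0.5 mm, against 2.25 mm of clearance. I'll insert it.

```bash
python3 -m pendant '[[0,0.3,-0.4,4,0],[0,0,0,3,0],[0,0,0,3,0],[0,0,0,3,0],[0,0,0,3,0],[0,0,0,3,0],[0,0,0,0,0]]'; python3 -m pendant '[[0,0,0,4,0],[0,0,0,4,0],[0,0,0,4,0],[0,0,0,4,0],[0,0,0,4,0],[0,0,0,4,0],[0,0,0,3,0],[0,0,0,1,0],[0,0,0,0,0],[0,0,0,0,0]]'
```

```text
time: 21.9
tool_pos: [530.2, 144.2, 124.5]
tcp_rot: [180.0, 0.0, -23.8]
ft_force: [-1.2, 0.1, -1.2]
finger_gap: 23.5
time: 22.9
tool_pos: [530.7, 144.3, 97.4]
tcp_rot: [-180.0, -0.0, -23.8]
ft_force: [-0.0, 0.9, -1.5]
finger_gap: 23.4
```

```bash
python3 -m pendant '[[0,0,0,1,0],[0,0,0,1,0],[0,0,0,1,0],[0,0,0,0.5,0],[0,0,0,0.4,0],[0,0,0,0.4,0],[0,0,0,0,0]]'
```

```text
time: 23.6
tool_pos: [530.6, 144.3, 92.8]
tcp_rot: [180.0, 0.0, -23.8]
ft_force: [-0.4, 0.0, -1.0]
finger_gap: 23.2
```

```bash
python3 -m pendant '[[0,0,0,0.3,0],[0,0,0,0.3,0],[0,0,0,0.3,0],[0,0,0,0,0]]'
```

```text
time: 24.0
tool_pos: [530.7, 144.3, 92.4]
tcp_rot: [-180.0, -0.0, -23.8]
ft_force: [-0.8, -0.2, 3.3]
finger_gap: 23.1
```

The foot is on the floor. I'll release and back off.

```bash
python3 -m pendant '[[0.35,0,0,0,0],[0.5,0,0,0,0],[0.7,0,0,0,0],[1,0,0,0,0],[1,0,0,0,0],[1,0,0,0,0],[1,0,0,0,0],[1,0,0,0,0]]'; python3 -m pendant '[[1,0,0,-10,0],[1,0,0,-20,0],[1,0,0,-40,0],[1,0,0,-40,0],[1,0,0,-40,0],[1,0,0,-40,0],[1,20,25,0,0],[1,20,25,0,0],[1,20,25,0,0],[1,0,0,0,0]]'
python3 - <<'E'
from h import *
p,d,W=cloud('scene');q,d2,W2=cloud('top')
print(box(W,(530.5,143),30,115,140),box(W2,(530.5,143),30,115,140))
cv2.imwrite('pics/c7.png',cv2.hconcat([cv2.resize(p[130:270,140:480],(680,280)),cv2.copyMakeBorder(cv2.resize(q[165:225,255:315],(120,120)),0,160,0,0,0)]))
E
```

```text
time: 24.8
tool_pos: [530.6, 144.3, 92.0]
tcp_rot: [-180.0, 0.0, -23.8]
ft_force: [0.4, -0.5, -0.4]
finger_gap: 85.5
time: 25.8
tool_pos: [555.9, 48.1, 282.8]
tcp_rot: [180.0, -0.1, -24.0]
ft_force: [-0.0, 0.2, -1.0]
finger_gap: 85.3
(266, array([534. , 144.1, 127.3]), [array([530.7, 143.4]), array([24.6, 25.1]), np.float64(66.8)]) (0, array([nan, nan, nan]), [array([0., 0.]), array([0., 0.]), np.float64(0.0)])h.py:18: RuntimeWarning: Mean of empty slice.
  return len(q),q.mean(0).round(1),[np.round(x,1) for x in b]
  ret = um.true_divide(
```

View pics/c7.png

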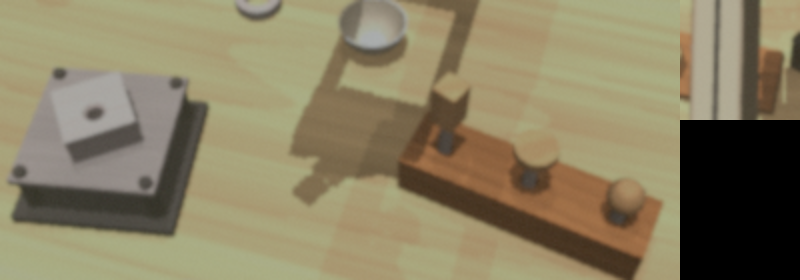

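The drift stands upright at (530.7, 143.4), against (531.3, 143.2) originally from the same camera, with its top at the same height. The other two rods are in place and the bore is empty of brass.

```bash
python3 -c "
from bench import hand_in
print(hand_in())"
```

```text
the job is handed in; nothing more can be done
None
```

The sleeve is pushed fully out of the die, and the drift is back in its own rack hole, released. I handed the job in at about 26 s on the robot's clock; the hand-in gives no verdict.

- **Finding the bore:** I located it with the top and wrist cameras, corrected about 1 mm from a close-up, and felt down at about 4 mm/s. The drift touched the sleeve with its foot about 6 mm below the die's top, as expected.
- **Pushing the sleeve:** The readings between moves showed about 6–9 N, well under the 40 N limit. I pushed until it stopped at about 26.5 mm of travel, where the height held steady and the force rose. The bore afterwards shows no brass near its top.
- **Returning the drift:** Its foot was felt on the hole floor at the same tool height as when I picked it up. The scene camera then placed the grip within about 1 mm of where it began, upright and at the same height.
- **Other rods:** Both still stand in their holes in the last picture, which I judged by eye only. The gripper was open and clear, with force near zero.

Some checks disagreed or failed:
- **Camera offset:** The wrist camera read about 2–3 mm off the top camera at both the die and the drift. I used the offset between the two, which agreed within about 1 mm.
- **Bore position:** The depth fit and the picture differed by about 1 mm on the last bore correction, so I used a value between them. A sideways force of about 3 N remained while pushing.
- **Last top-camera check:** It failed because the arm was in the way, so the final drift position rests on the scene camera alone.

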